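Click the tall hub onto the band dispenser's spindle

ROBOT

A 6-joint arm with a two-finger parallel gripper is mounted at the origin on a cart in front of the work surface, level with it; the furniture and walls round the work are solid. World frame = base frame: x ahead of the robot, y to its left, z up, the work surface at z = 0. Lengths are in m, angles in degrees, forces in N, time in s.
With the tool pointing down it reaches from about 0.25 to 0.725 m from the base axis. Payload 9.7 kg.
Tool frame: the origin (TCP) lies between the finger pads; the fingertips stand 25 mm ahead of it and the grasp point (between the pads) lies 6 mm ahead of it; z points along the fingers, y is the line along which they close (so a half turn about z gives the same grasp; the last joint's range is limited). The gripper opens to 85 mm and grips with 20 to 120 N. Pads are 22 mm wide; open, the fingers measure 114 mm over their backs; the gripper's body (76 mm by 85 mm) begins 54 mm behind the grasp point. The pads swing forward as they close: fully open they stand 13 mm farther back than shut.
Start: joints at [-70.703, 4.979, 10.078, 95.1, 0, 90], TCP at [0.182, -0.519, 0.256] pointing down, gripper open.
Joint ranges: [-179.16, 179.16], [-48.56, 103.87], [-65.8, 70.77], [-126.05, 130.52], [-82.76, 87.17], [-180, 180]. Speed limits (degrees/s): [127.2, 127.2, 147.25, 180, 180, 180].

INTERFACE

Orientations are given as [roll, pitch, yaw] about the fixed x, y, z axes, in that order (R = Rz(yaw) Ry(pitch) Rx(roll)).
In Python, from workcell import bot gives the robot as it stands.
- The arm moves only by the shell command python3 drive.py 'ROWS' [FORCE]. ROWS is one flat JSON list of numbers that holds 1 to 5 rows one after another, with no inner brackets; each row has 5 numbers: dx, dy, dz in units of 5 mm, then a turn about the tool's z in degrees, then the finger opening in m; each row is the pose to reach, as a shift and turn from the pose commanded when the command began, along the tool's axes at that moment; what a row does not reach only later rows make up. A row lasts 1/12 s, in which the tool goes at most 0.0417 m and 7.16 degrees, less where a joint would pass 70% of its speed; a pose out of reach is approached as far as the arm can. The fingers move at their own pace and stop on an object; FORCE is the grip in N (left out, the last holds). Time passes only in rows, so rows that do not move let the fingers close. It prints the time, the measured TCP pose, the force, the opening and the grip force at its end. Input that does not fit is refused with a message, and nothing moves.
- bot.get_obs(): the state, without advancing time (a new reading comes with each control period).
- bot.camera(name): name is "scene" or "top" or "wrist"; returns the picture (420x560x3 uint8, blue, green, red); there is no depth.
- bot.camera_info(name): a dict with "mtx" (3x3 intrinsics, pixels), "extrinsics" (4x4, takes a point from camera to world coordinates). Camera axes: x right, y down, z forward; pixel columns grow to the right and rows downward; lengths in m; the calibration is good to about 2 mm. The wrist camera is an equidistant fisheye: a pixel r from the principal point sees the ray r / f radians off the axis. A picture is of the moment at which its call begins: read the wrist's pose just before it. camera_info takes no time and is no camera call; for the wrist camera it gives the pose at the moment of the call.
- bot.job_done(): hands the job in; it is judged then, once.
The state is a dict: "time": time; "q": joint angles; "qd": joint speeds; "joint_efforts": joint torques, N m; "ee_pos": TCP position; "tcp_rot": TCP orientation; "wrist_force": force on the tool from outside, world axes, zero at the start; "torque": the same for the moment, N m; "opening": finger opening in m; "grasp_force": force on a finger pad.
Only numpy, scipy, OpenCV 4.12 (cv2) and the standard library are available. Lean on these libraries where they do the work, as an engineer would, in place of code of your own. Each camera call takes 0.05 s, during which the arm holds its last target. There are 200 camera calls.

TASK

Make the band dispenser ready: take the taller of the two bare aluminium hubs, slide it flange down over the upright steel spindle and press it past the sprung balls until it clicks and its flange sits fully home on the spindle's shoulder, then let go of it. Leave the short hub where it stands.

Things in the scene. Friction and masses are not known exactly. Their poses are not given: they have to be found in the camera images.
- hub_tall: Taller aluminium hub: flanged tube 60 mm tall, starts standing on its flange. Flange 50 mm across, 8 mm thick, at the bottom; tube above it 36 mm across (grip it there; fingertips may bear on the flange). Open right through: mouth in the flange 22 mm wide, bore above it 29 mm. About 0.12 kg. Origin: centre of its underside, z up its axis. It and the short hub may stand in either's place.
- hub_short: Short aluminium hub, the same flange, tube and bore but only 34 mm tall; not wanted. Origin: centre of its underside, z up.
- spindle: Upright spindle fixed to the table; origin: centre of its underside, z up. Dark foot 70 mm across, 12 mm thick; column with a shoulder 44 mm across, flat top 40 mm above the table. Above it a bright steel post 18 mm across, straight up to 66 mm, then tapering to a 6 mm wide tip 82 mm above the table.
- spindle_seat (a point): Centre of the shoulder's top, on the spindle's axis, z up; a seated hub's underside centre comes here. Three sprung balls stand out of the post 14 mm above it, spanning 27 mm: a hub just set down stops on them, underside about 19 mm above the seat. 10 to 15 N straight down pushes its flange past; then they spring out above the flange and hold it down.

How it is judged (in metres and radians):
At the end, for the whole second after the job is handed in: The tall hub sits flange down on the spindle, its underside within 6 mm of the shoulder (clicked below the balls), within 10 mm of the spindle's axis, within 10 degrees of upright, at rest and let go; the short hub is within 40 mm of where it stood (z of hub_tall in the frame of spindle_seat between -0.004 and 0.006 m and horizontal distance between hub_tall and spindle_seat below 0.01 m and angle between hub_tall's own z axis and vertical below 0.17 rad and linear speed of hub_tall below 0.02 m/s and distance of hub_short from where it was at the start of the episode below 0.04 m); the robot touches nothing.
It also fails if it takes over 38 s, if anything falls off the work surface, if the arm or the gripper's body presses on something with over 40 N, if the wrist force passes 120 N, or if a joint passes its speed limit or range.

## Working session

There is one attempt and no reset: what is moved stays moved. The work goes in short steps, Python scripts to look and compute and a shell command to move; the robot and the scene stay as the last step left them, time stands still between calls to the robot, and variables do not carry over. Pictures are saved under pics/ and viewed, at most 10 in all, crops included, and the job is handed in when it is done.

```bash
ls; mkdir -p pics; python3 - <<'E'
from workcell import bot
import cv2
o=bot.get_obs();print(o['time'],o['ee_pos'],o['tcp_rot'],o['opening'])
for n in("top","scene"):
    cv2.imwrite(f"pics/{n}0.png",bot.camera(n)); i=bot.camera_info(n);print(n,i)
E
```

```text
drive.py
pics
workcell.py
0.0 [ 0.18167657 -0.51890563  0.25558521] [-1.79922180e+02  1.66177531e-03  1.92976152e+01] 0.08562634640870125
top {'mtx': array([[389.98527131,   0.        , 280.71358165],
       [  0.        , 389.98527131, 210.8613698 ],
       [  0.        ,   0.        ,   1.        ]]), 'extrinsics': array([[-0.02171725, -0.99188564,  0.12526467,  0.4138965 ],
       [-0.99971663,  0.02032341, -0.01239454, -0.19602048],
       [ 0.00974816, -0.12549835, -0.99204594,  0.88756724],
       [ 0.        ,  0.        ,  0.        ,  1.        ]])}
scene {'mtx': array([[476.44249177,   0.        , 277.32137176],
       [  0.        , 476.44249177, 204.6984877 ],
       [  0.        ,   0.        ,   1.        ]]), 'extrinsics': array([[ 0.53932864,  0.47794832, -0.69331813,  1.0828871 ],
       [ 0.84202797, -0.29566579,  0.45118802, -0.57088607],
       [ 0.0106541 , -0.82713188, -0.56190688,  0.52822631],
       [ 0.        ,  0.        ,  0.        ,  1.        ]])}
```

View pics/top0.png

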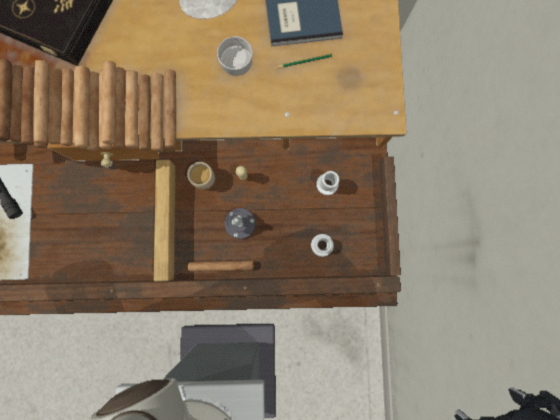

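View pics/scene0.png

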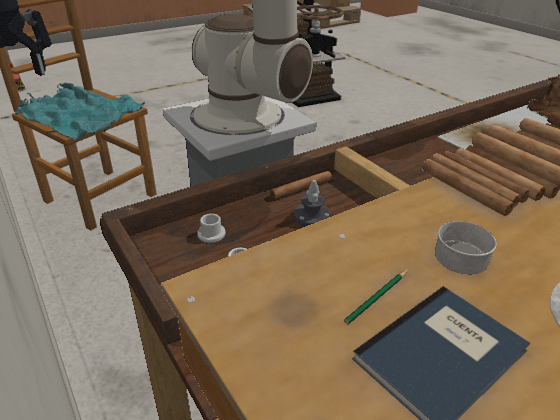

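Hubs are near (328,183) and (322,245), and the spindle is near (240,223) in the top picture. They stand in a tray next to a raised desk top. I'll zoom in.

```bash
python3 - <<'E'
import cv2
a=cv2.imread("pics/top0.png")[150:280,205:355]
cv2.imwrite("pics/c1.png",cv2.resize(a,None,fx=4.6,fy=4.6,interpolation=cv2.INTER_CUBIC))
E
```

```text
(no output)
```

View pics/c1.png

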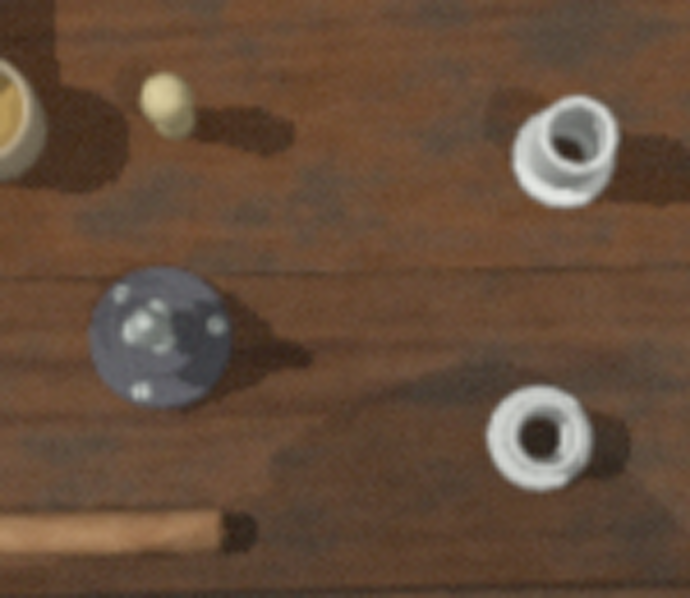

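The upper-right hub is the tall one: rim about (577,137), flange about (565,155) in the crop. The lower hub, at (540,438), is short. The spindle foot is at about (160,337).

```bash
cat > h.py <<'E'
import numpy as np
from workcell import bot
def ray(n,u,v,z):
    i=bot.camera_info(n);E=i['extrinsics'];d=E[:3,:3]@np.linalg.inv(i['mtx'])@[u,v,1]
    return E[:3,3]+d*(z-E[2,3])/d[2]
def proj(n,p):
    i=bot.camera_info(n);E=i['extrinsics'];c=i['mtx']@E[:3,:3].T@(np.array(p)-E[:3,3]);return c[:2]/c[2]
E
python3 - <<'E'
from h import *
c=lambda x,y:((x+.5)/4.6+205-.5,(y+.5)/4.6+150-.5)
for n,x,y,z in[("tall rim",577,137,.06),("tall flange",565,155,.006),("short rim",541,434,.034),("short flange",540,438,.006),("foot",160,337,.011),("tip",141,322,.080)]:
    print(n,ray("top",*c(x,y),z).round(4))
o=bot.get_obs();E=bot.camera_info("wrist");print(E)
E
python3 - <<'E'
import cv2
a=cv2.imread("pics/scene0.png")[160:270,180:350]
cv2.imwrite("pics/c2.png",cv2.resize(a,None,fx=4.6,fy=4.6,interpolation=cv2.INTER_CUBIC))
E
```

```text
tall rim [ 0.5848 -0.3146  0.06  ]
tall flange [ 0.5869 -0.316   0.006 ]
short rim [ 0.4469 -0.2958  0.034 ]
short flange [ 0.4461 -0.2985  0.006 ]
foot [ 0.4992 -0.1132  0.011 ]
tip [ 0.4995 -0.1112  0.08  ]
{'mtx': array([[325.1922621 ,   0.        , 281.82974978],
       [  0.        , 325.1922621 , 204.70268342],
       [  0.        ,   0.        ,   1.        ]]), 'extrinsics': array([[ 0.33047152, -0.89973741, -0.28506343,  0.2555645 ],
       [-0.94381537, -0.31537713, -0.09874116, -0.49350285],
       [-0.00106137,  0.30167839, -0.95340916,  0.37383657],
       [ 0.        ,  0.        ,  0.        ,  1.        ]])}
```

View pics/c2.png

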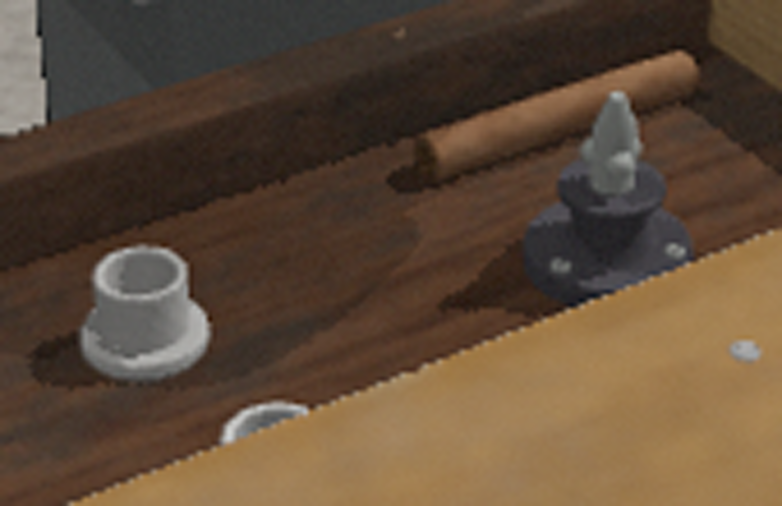

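The near hub, rim (140,272) and flange (146,340), is short. Only the rim of the tall one shows, at (265,420), above the desk edge. I'll cross-check the positions and find the desk's height and edge from the white dots.

```bash
python3 - <<'E'
from h import *
d=lambda p:((p-[180,160]+.5)*4.6-.5).round(1)
print("tall rim pred",d(proj("scene",[.5858,-.3153,.06])),"short rim",d(proj("scene",[.4465,-.297,.034])),"tip",d(proj("scene",[.4993,-.1122,.082])),"(618,92)","shoulder",d(proj("scene",[.4993,-.1122,.04])),"(612,187)")
for t,s in[((287,114),(342,237)),((396,113),(190,299))]:
    best=min((np.linalg.norm(proj("scene",ray("top",*t,z))-s),z) for z in np.arange(0,.3,.002));print(best,ray("top",*t,best[1]))
z=best[1]
print("edge",ray("top",250,136,z),ray("top",400,134,z))
for u,v in[(384,160),(395,290),(300,280),(172,220),(250,262)]:print(ray("top",u,v,.05))
E
```

```text
tall rim pred [274.1 432.1] short rim [142.9 268.9] tip [619.1  91.9] (618,92) shoulder [613.4 180.9] (612,187)
(np.float64(1.1650867502506397), np.float64(0.132)) [ 0.70588656 -0.22241202  0.132     ]
(np.float64(1.2823833259366806), np.float64(0.134)) [ 0.7032651  -0.44233405  0.134     ]
edge [ 0.66078318 -0.14745041  0.134     ] [ 0.65935544 -0.44779109  0.134     ]
[ 0.62810762 -0.43686553  0.05      ]
[ 0.34589416 -0.44468515  0.05      ]
[ 0.37122059 -0.24412893  0.05      ]
[0.50462531 0.02792814 0.05      ]
[ 0.4113317  -0.13875593  0.05      ]
```

The desk top is at z = 0.133 with its edge at x = 0.66. The tall hub is at about (0.586,-0.315) and the spindle at about (0.499,-0.112). I'll turn the wrist so the camera bracket stays off the desk, and travel high.

Units first: shifts go in units of 5 mm. So 0.2 m is 40, 0.16 m is 32.

```bash
cat >> h.py <<'E'
from scipy.spatial.transform import Rotation as Ro
def to(p):
    o=bot.get_obs();R=Ro.from_euler('xyz',o['tcp_rot'],degrees=True)
    print("t",round(o['time'],2),"pos",o['ee_pos'].round(4),"rpy",o['tcp_rot'].round(1),"tool shift",R.inv().apply(np.array(p)-o['ee_pos']).round(4),"F",o['wrist_force'].round(1))
E
python3 drive.py '[8, -1, 0, 0, 0.085, 16, -2, 0, 0, 0.085, 24, -3, 0, 0, 0.085, 32, -4, 0, 0, 0.085, 40, -5, 0, 0, 0.085]'
python3 drive.py '[8, -1, 0, -7, 0.085, 16, -2, 0, -14, 0.085, 24, -3, 0, -21, 0.085, 32, -4, 0, -28, 0.085, 40, -5, 0, -35, 0.085]'
python3 -c "from h import *;to([.586,-.3155,.17])"
```

```text
time: 0.52
ee_pos: [0.3636, -0.4282, 0.256]
tcp_rot: [-180.0, 0.0, 19.3]
wrist_force: [-0.3, -0.6, -0.1]
opening: 0.0846
grasp_force: 0.0
time: 0.93
ee_pos: [0.5443, -0.3384, 0.2559]
tcp_rot: [-180.0, 0.0, 54.7]
wrist_force: [0.2, -1.3, -0.5]
opening: 0.0851
grasp_force: 0.0
t 0.93 pos [ 0.5443 -0.3384  0.2559] rpy [-180.     0.    54.7] tool shift [0.0428 0.0208 0.0858] F [ 0.2 -1.3 -0.5]
```

```bash
python3 drive.py '[4, 2, 6, 0, 0.085, 8.6, 4.2, 12, 0, 0.085, 8.6, 4.2, 17.2, 0, 0.085, 8.6, 4.2, 17.2, 0, 0.085]'
python3 - <<'E'
from h import *
import cv2
o=bot.get_obs();i=bot.camera_info("wrist");im=bot.camera("wrist");to([.586,-.3155,.037])
E=i['extrinsics']
def fp(p):
    c=E[:3,:3].T@(np.array(p)-E[:3,3]);th=np.arctan2(np.hypot(c[0],c[1]),c[2]);ph=np.arctan2(c[1],c[0]);k=i['mtx']
    return np.array([k[0,2]+k[0,0]*th*np.cos(ph),k[1,2]+k[1,1]*th*np.sin(ph)])
A=np.linspace(0,2*np.pi,60)
for r,z in((.025,.008),(.018,.06)):
    P=[fp([.586+r*np.cos(a),-.3155+r*np.sin(a),z]) for a in A]
    cv2.polylines(im,[np.int32(np.round(P)).reshape(-1,1,2)],True,(0,0,255),1)
cv2.imwrite("pics/w1.png",im)
E
```

```text
time: 1.27
ee_pos: [0.584, -0.3149, 0.1629]
tcp_rot: [-179.4, 0.1, 54.4]
wrist_force: [-1.1, 0.7, -1.1]
opening: 0.0851
grasp_force: 0.0
t 1.32 pos [ 0.5838 -0.3159  0.1667] rpy [-1.796e+02  1.000e-01  5.440e+01] tool shift [0.0017 0.0024 0.1297] F [ 0.2 -0.9  0.5]
```

View pics/w1.png

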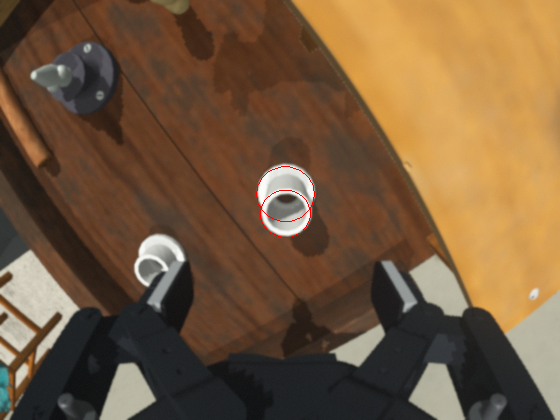

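The projected outlines match the tall hub (285,190), so I'll descend and grip.

In the tool's units: 0.12 m is 24, 0.115 m is 23.

```bash
python3 drive.py '[0.2, 0.4, 7, 0, 0.085, 0.2, 0.4, 14, 0, 0.085, 0.2, 0.4, 20, 0, 0.085, 0.2, 0.4, 23, 0, 0.085, 0.2, 0.4, 24, 0, 0.085]' 
python3 -c "from h import *;to([.586,-.3155,.039])"
```

```text
time: 1.73
ee_pos: [0.5858, -0.3179, 0.0493]
tcp_rot: [-179.9, 0.0, 54.2]
wrist_force: [-0.3, -0.6, 0.6]
opening: 0.0846
grasp_force: 0.0
t 1.73 pos [ 0.5858 -0.3179  0.0493] rpy [-179.9    0.    54.2] tool shift [ 0.002  -0.0012  0.0103] F [-0.3 -0.6  0.6]
```

```bash
python3 drive.py '[0.4, -0.2, 2, 0, 0.06, 0.4, -0.2, 2, 0, 0.045, 0.4, -0.2, 2, 0, 0.03, 0.4, -0.2, 2, 0, 0.02, 0.4, -0.2, 2, 0, 0.02]' 60
python3 drive.py '[0, 0, 0, 0, 0.02, 0, 0, 0, 0, 0.02, 0, 0, 0, 0, 0.02, 0, 0, 0, 0, 0.02, 0, 0, 0, 0, 0.02]'
python3 -c "from h import *;to([.586,-.3155,.039])"
```

```text
time: 2.15
ee_pos: [0.5883, -0.3157, 0.0424]
tcp_rot: [179.8, -0.0, 54.3]
wrist_force: [0.4, -0.5, 6.9]
opening: 0.0341
grasp_force: 60.5
time: 2.57
ee_pos: [0.5883, -0.3157, 0.0425]
tcp_rot: [179.8, -0.0, 54.3]
wrist_force: [-0.3, -0.0, 6.1]
opening: 0.0342
grasp_force: 60.4
t 2.57 pos [ 0.5883 -0.3157  0.0425] rpy [179.8  -0.   54.3] tool shift [-0.0012 -0.002   0.0034] F [-0.3 -0.   6.1]
```

In the tool's units: -0.11 m is -22, -0.08 m is -16.

```bash
python3 drive.py '[0, 0, -4, 0, 0.02, 0, 0, -10, 0, 0.02, 0, 0, -16, 0, 0.02, 0, 0, -22, 0, 0.02, 0, 0, -22, 0, 0.02]'
python3 -c "from h import *;to([.5,-.111,.15])"
```

```text
time: 2.98
ee_pos: [0.5894, -0.3163, 0.1582]
tcp_rot: [179.4, -0.1, 54.3]
wrist_force: [1.0, -0.6, -0.3]
opening: 0.0341
grasp_force: 60.2
t 2.98 pos [ 0.5894 -0.3163  0.1582] rpy [ 1.794e+02 -1.000e-01  5.430e+01] tool shift [ 0.1145 -0.1924  0.0065] F [ 1.  -0.6 -0.3]
```

In the tool's units: -0.166 m is -33.2, -0.133 m is -26.6.

```bash
python3 drive.py '[4, -6.6, 0, 0, 0.02, 8, -13.2, 0, 0, 0.02, 12, -20, 0, 0, 0.02, 16, -26.6, 0, 0, 0.02, 20, -33.2, 0, 0, 0.02]'
python3 drive.py '[2, -3.6, 0, 0, 0.02, 2.8, -5.2, 0, 0, 0.02, 2.8, -5.2, 0, 0, 0.02, 2.8, -5.2, 0, 0, 0.02]'
python3 - <<'E'
from h import *
import cv2
to([.5,-.111,.15])
a=bot.camera("scene")[110:240,220:390];cv2.imwrite("pics/s2.png",cv2.resize(a,None,fx=4.6,fy=4.6,interpolation=cv2.INTER_CUBIC))
d=lambda p:((proj("scene",p)-[220,110]+.5)*4.6-.5).round(1)
for z in(.158-.0425,.082):print(d([.4993,-.1122,z]))
to([.5,-.111,.15])
E
```

```text
time: 3.4
ee_pos: [0.51, -0.1358, 0.1503]
tcp_rot: [180.0, -0.0, 54.3]
wrist_force: [1.2, 1.4, -0.7]
opening: 0.0342
grasp_force: 60.5
time: 3.73
ee_pos: [0.4985, -0.1108, 0.1507]
tcp_rot: [179.9, -0.0, 54.3]
wrist_force: [0.9, 0.2, -1.2]
opening: 0.0346
grasp_force: 60.6
t 3.73 pos [ 0.4985 -0.1108  0.1507] rpy [179.9  -0.   54.3] tool shift [0.0007 0.0013 0.0007] F [ 0.9  0.2 -1.2]
[439.8 247.3]
[435.1 321.9]
t 3.78 pos [ 0.4986 -0.1113  0.1505] rpy [179.9  -0.   54.3] tool shift [0.001  0.0009 0.0005] F [ 0.6  0.9 -2. ]
```

View pics/s2.png

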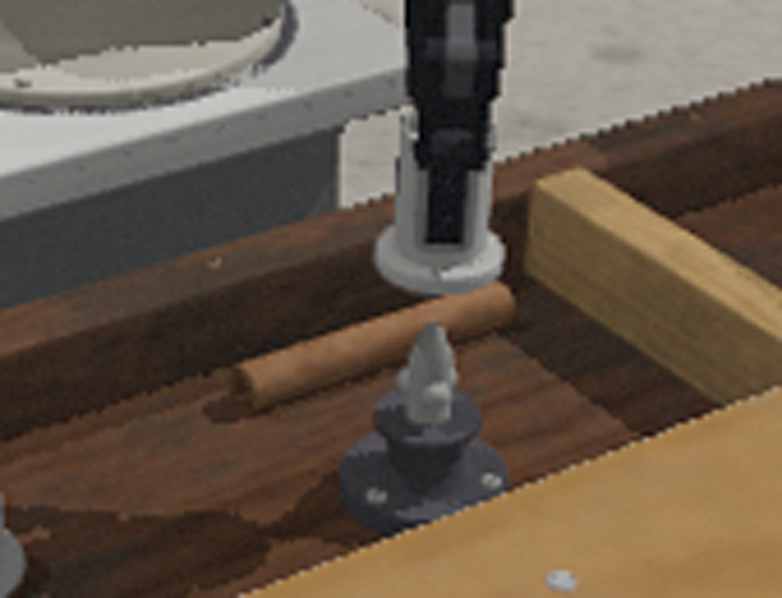

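The hub is upright over the spindle: flange centre is at about (439,258) against a predicted 440, and the tip is at (433,322). Next I'll lower it over the taper.

In the tool's units: 0.035 m is 7, 0.03 m is 6.

```bash
python3 drive.py '[0.2, 0.2, 3, 0, 0.02, 0.2, 0.2, 5, 0, 0.02, 0.2, 0.2, 6, 0, 0.02, 0.2, 0.2, 7, 0, 0.02, 0.2, 0.2, 7, 0, 0.02]'
python3 drive.py '[0, 0, 0.6, 0, 0.02, 0, 0, 1.2, 0, 0.02, 0, 0, 1.8, 0, 0.02, 0, 0, 1.8, 0, 0.02]'
python3 -c "from h import *;to([.5,-.111,.0825])"
```

```text
time: 4.2
ee_pos: [0.499, -0.1107, 0.114]
tcp_rot: [-179.9, 0.1, 54.3]
wrist_force: [-0.9, 0.6, -1.4]
opening: 0.0341
grasp_force: 60.6
time: 4.53
ee_pos: [0.4993, -0.1103, 0.1058]
tcp_rot: [-180.0, 0.0, 54.3]
wrist_force: [-0.9, -0.5, -1.8]
opening: 0.034
grasp_force: 60.6
t 4.53 pos [ 0.4993 -0.1103  0.1058] rpy [-180.     0.    54.3] tool shift [-0.0001  0.0009  0.0233] F [-0.9 -0.5 -1.8]
```

In the tool's units: 0.012 m is 2.4, 0.009 m is 1.8.

```bash
python3 drive.py '[0, 0, 0.6, 0, 0.02, 0, 0, 1.2, 0, 0.02, 0, 0, 1.8, 0, 0.02, 0, 0, 2.4, 0, 0.02]' 80
python3 drive.py '[0, 0, 0.6, 0, 0.02, 0, 0, 1.2, 0, 0.02, 0, 0, 1.6, 0, 0.02, 0, 0, 1.6, 0, 0.02]'
python3 -c "from h import *;to([.5,-.111,.0825])"
```

```text
time: 4.87
ee_pos: [0.5006, -0.1111, 0.0963]
tcp_rot: [179.8, -0.0, 54.3]
wrist_force: [-1.7, -3.6, 7.3]
opening: 0.0338
grasp_force: 80.4
time: 5.2
ee_pos: [0.4992, -0.1104, 0.0852]
tcp_rot: [-180.0, 0.0, 54.3]
wrist_force: [3.6, -3.1, -12.8]
opening: 0.0339
grasp_force: 80.6
t 5.2 pos [ 0.4992 -0.1104  0.0852] rpy [-180.     0.    54.3] tool shift [0.     0.001  0.0027] F [  3.6  -3.1 -12.8]
```

The force flipped to −13 N, which means the balls have snapped over the flange. I'll press the hub fully home.

```bash
python3 drive.py '[0, 0, 0.4, 0, 0.02, 0, 0, 0.8, 0, 0.02, 0, 0, 1, 0, 0.02, 0, 0, 1, 0, 0.02]'
python3 -c "from h import *;to([.5,-.111,.0825])"
```

```text
time: 5.53
ee_pos: [0.4994, -0.1103, 0.0825]
tcp_rot: [180.0, -0.0, 54.3]
wrist_force: [-5.3, -1.1, 8.1]
opening: 0.0337
grasp_force: 82.4
t 5.53 pos [ 0.4994 -0.1103  0.0825] rpy [180.   -0.   54.3] tool shift [-0.0002  0.0009 -0.    ] F [-5.3 -1.1  8.1]
```

The TCP stopped at the expected seated height with an upward reaction, so I'll release, then retreat straight up.

In the tool's units: -0.12 m is -24, -0.09 m is -18.

```bash
python3 drive.py '[0, 0, 0, 0, 0.05, 0, 0, 0, 0, 0.085, 0, 0, 0, 0, 0.085, 0, 0, 0, 0, 0.085, 0, 0, 0, 0, 0.085]'
python3 drive.py '[0, 0, -2, 0, 0.085, 0, 0, -6, 0, 0.085, 0, 0, -12, 0, 0.085, 0, 0, -18, 0, 0.085, 0, 0, -24, 0, 0.085]'
python3 drive.py '[-6, 0, -4, 0, 0.085, -12, 0, -6, 0, 0.085, -18, 0, -6, 0, 0.085, -18, 0, -6, 0, 0.085]'
python3 - <<'E'
from h import *
import cv2
to([.5,-.111,.0825])
a=bot.camera("scene")[110:240,180:350];cv2.imwrite("pics/s3.png",cv2.resize(a,None,fx=4.6,fy=4.6,interpolation=cv2.INTER_CUBIC))
d=lambda p:((proj("scene",p)-[180,110]+.5)*4.6-.5).round(1)
for z in(.04,.1,.119):print(z,d([.4993,-.1122,z]))
E
```

```text
time: 5.95
ee_pos: [0.4995, -0.1103, 0.0812]
tcp_rot: [-180.0, -0.0, 54.3]
wrist_force: [-0.0, -0.6, 0.3]
opening: 0.0852
grasp_force: 0.0
time: 6.37
ee_pos: [0.4992, -0.1103, 0.2033]
tcp_rot: [180.0, -0.0, 54.3]
wrist_force: [1.4, 0.1, 1.0]
opening: 0.0851
grasp_force: 0.0
time: 6.7
ee_pos: [0.4452, -0.1862, 0.2333]
tcp_rot: [179.9, 0.0, 54.1]
wrist_force: [-0.2, 0.6, 0.1]
opening: 0.0851
grasp_force: 0.0
t 6.7 pos [ 0.4452 -0.1862  0.2333] rpy [179.9   0.   54.1] tool shift [0.0932 0.     0.1508] F [-0.2  0.6  0.1]
0.04 [613.4 410.9]
0.1 [621.6 282.2]
0.119 [624.3 239.3]
```

View pics/s3.png

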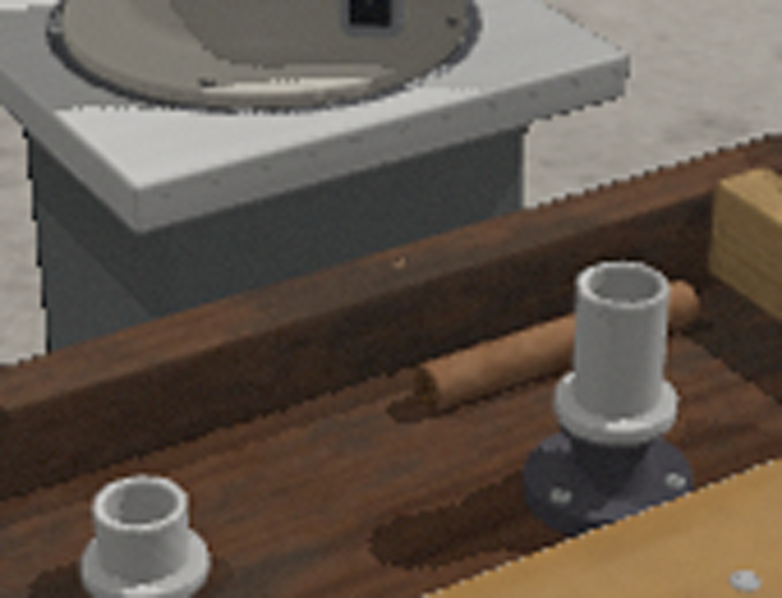

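The rim is at (622,285) against a predicted (622,282) when seated, so the hub is upright and home. The short hub hasn't moved.

```bash
python3 -c "from workcell import bot;print(bot.job_done())"
```

```text
the job is handed in; nothing more can be done
None
```

The tall hub is clicked past the balls, seated upright on the spindle's shoulder and let go; the short hub is untouched, and I handed the job in at about 6.8 s (no verdict was returned).

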